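# Seat a frame tube in the V-blocks and clamp it

## Robot

A 7-joint arm with a two-finger parallel gripper is mounted at the origin on the work surface. World frame = base frame: x ahead of the robot, y to its left, z up, the work surface at z = 0. Lengths are in m, angles in rad, forces in N, time in s.
With the tool pointing down it reaches from about 0.425 to 0.925 m from the base axis. Payload 6.8 kg.
Tool frame: the origin (TCP) lies on the centre line of the jaws, within the pads' length; the fingertips stand 8 mm ahead of it and the grasp point (between the pads) lies 11 mm behind it (r.finger_overhang is the distance from the TCP to the fingertips, in m); x points along the fingers, z is the direction in which the jaws open and shut, and the axes are right-handed (so a half turn about x gives the same grasp; the last joint's range is limited). The gripper opens to 85 mm and grips with 20 to 120 N. Pads are 22 mm wide; open, the fingers measure 114 mm over their backs; the gripper's body (76 mm by 85 mm) begins 54 mm behind the grasp point. The pads swing forward as they close: fully open they stand 13 mm farther back than shut.
Start: joints at [1.132, 0.477, 0.022, 1.555, -0.011, 1.109, -0.083], TCP at [0.219, -0.638, 0.239] pointing down, gripper open.
Joint ranges: [-2.96, 2.96], [-0.34, 2.1], [-1.41, 1.46], [0.24, 2.44], [-1.37, 4.51], [0.17, 1.92], [-2.96, 2.96]. Speed limits (rad/s): [2.39, 2.39, 3.14, 3.14, 3.14, 3.14, 3.14].

## Interface

Orientations are given as a rotation vector (axis times angle).
In Python, from bench import r gives the robot as it stands. The module is installed in compiled form; this text tells all that it offers.
- The arm moves only by the tool play_rows, never from a script. Its argument "plan" is a list of rows, each a list of 5 numbers: the opening, from -1 (shut) to 1 (fully open), then the shift along the world's x, y, z in m, then the turn about the world's z in rad. A call has 1 to 10 rows; each row is the pose to reach, as a shift and turn from the pose commanded when the call began; what a row does not reach only later rows make up. A row lasts 1/10 s, in which the tool goes at most 50 mm and 8.59 degrees, less where a joint would pass 70% of its speed; a pose out of reach is approached as far as the arm can. A call with a gripper value outside its range is refused whole. The fingers move at their own pace and stop on an object; "force" is the grip in N (left out, the last holds). Time passes only in rows, so rows that repeat a pose let the fingers close. It gives the time, the measured TCP pose, the force and the opening at its end, in the units of the state.
- r.get_obs(): the state, without advancing time (a new reading comes with each control period).
- r.grab_frame(name): name is "side" or "top" or "wrist"; returns a dict with "pixels" (420x560x3 uint8, blue, green, red), "z_map" (420x560 float32, m along the optical axis (not along the pixel's ray), 0 where there is no reading), "vfov" (degrees; the focal length in pixels is half the picture's height over the tangent of half this angle, whatever the lens; pixels are square), "cx", "cy" (the principal point, pixels), "D" ([k1, k2, p1, p2, k3] as OpenCV has them; the pictures are not rectified), "R" (3x3) and "t" (3): a world point X has camera coordinates R X + t; the wrist camera has in their place "tool_from_camera" (4x4, takes a point from camera to tool coordinates, whose origin is the TCP and whose axes are the tool frame's). Camera axes: x right, y down, z forward; pixel columns grow to the right and rows downward; lengths in m; the calibration is good to about 2 mm. A picture is of the moment at which its call begins: read the wrist's pose just before it.
- r.hand_in(): hands the job in, once; it reports no verdict.
Trained networks look in a picture, given as the dict that the camera call returned (one of the last four; its "shot" number tells which), for a name from the list of things; names that differ only in an ending like _2 or _b are one class to them, and where a whole thing is asked for, a point or a joint stands for the part that bears it (a point fixed in the world has none). Each returns a list of dicts, best first, with "conf" (0 to 1); they miss things now and then, are a little off and sometimes report something else, mostly with a low value. They report only what shows in the picture. A call takes as long as a camera call.
- r.outline_of(picture, label): "mask" (420x560 bool, what is visible of it) and "bbox" ([left, top, right, bottom] as shares, 0 to 1, of the picture: columns of its width, rows of its height, round what is visible of it).
- r.pinpoint(picture, label): "position" ([column, row] as shares, 0 to 1, of the picture: columns of its width, rows of its height: a listed point, or the origin of a listed thing).
The state is a dict: "clock": time; "joints": joint angles; "qvel": joint speeds; "tau": joint torques, N m; "tcp_pos": TCP position; "orientation": TCP orientation; "contact_force": force on the tool from outside, world axes, zero at the start; "moment": the same for the moment, N m; "grip_width": finger opening in m.
Only numpy, scipy, OpenCV 4.12 (cv2) and the standard library are available. Lean on these libraries where they do the work, as an engineer would, in place of code of your own. Each camera call takes 0.05 s, during which the arm holds its last target.

## Task

Take the steel tube from the wooden cradle and lower it gently into the two V-blocks of the jig, short of the end stop, keeping hold of it until you feel it bed down on both blocks and centre itself. Then, with the tube still lying in the Vs, slide it along until it presses lightly on the end stop, let go, and swing the clamp arm over and press it down so that its pad nips the tube. Do not force anything, and leave the can, jar and hammer where they are.

Things in the scene. Friction and masses are not known exactly. Their poses are not given: they have to be found in the camera images.
- tube: Plain round steel bicycle-frame tube, 32 mm outside diameter, 260 mm long, about 0.2 to 0.35 kg, both ends alike. Origin in its middle, on its axis; its own y axis runs along the tube (it may have rolled about that axis). It starts lying in the cradle with its axis 50 mm above the table, free for gripping across its middle 150 mm.
- cradle: Fixed wooden stand with two V-notched blocks 90 mm either side of its middle, on a 10 mm thick plywood foot 90 x 230 mm. Origin at the centre of its underside; y runs along the notches.
- jig: Fixed jig: steel base plate 100 x 300 x 12 mm (jig y -115 to +185 mm) with two steel 90-degree V-blocks in line, each 24 mm long and 62 mm wide, centred at jig y = -90 and +90 mm; nothing stands between them. Origin at table height below the V's centre line, which runs along the jig's y axis at x = 0. Push on it with less than about 25 N.
- v_low (a point): Point on the V's centre line, midway between the V-blocks, where the tube's axis lies when the jacks under the blocks are fully down (68 mm above the table). The jacks stand 0 to 12 mm higher, by an amount not measured, alike for both blocks: a bedded 32 mm tube lies level with its axis 0 to 12 mm above this point. The lips of the Vs are 1.5 mm above the bedded axis.
- stop: End stop: upright dark steel plate 44 mm wide, 12 mm thick, at the jig's +y end, reaching 112 mm above the table, locked at a setting that varies by 20 mm along the jig. Origin on the face that looks to the jig's -y, in line with the V, 74 mm above the table; axes parallel to the jig's. A tube fully home has its middle 130 mm from this origin towards -y.
- clamp (a joint): Angle (rad) of the clamp's stiff hinge, which stays where it is left. Axis parallel to the jig's y at jig x = -48, y = -90 mm, 100 mm above the table. At 0.26 the arm stands upright; below that it leans back to the jig's -x (open). It grows as the arm swings over to +x; level at 1.83. The pad meets a bedded tube at 1.7 to 2.0. 2 to 4 N at the arm's end moves it.
- clamp_tip (a point): Centre of the black ball, 22 mm across, on the free end of the clamp arm, 112 mm from the hinge. The arm is a straight bar 14 mm wide and 10 mm thick; its rounded pad, 48 mm from the hinge, stands 5.5 mm out of the bar's lower (closing) face.
- spray_can: Bystander: upright metal can, 52 mm across, 160 mm tall; origin at the centre of its underside.
- paste_jar: Bystander: low white jar, 72 mm across, 65 mm tall; origin at the centre of its underside.
- mallet: Bystander: hammer lying flat; its own x axis runs along the handle.

How it is judged:
On the way, in this order (a step that is already met when the one before it is completed fails the run):
1. the tube, still held in the gripper, bears on the V-blocks with more than 3 N, centred in the V (contact force between the fingers and tube above 2 N and contact force between tube and jig above 3 N and x of tube in the frame of jig between -0.002 and 0.002 m and z of tube in the frame of jig between 0.064 and 0.083 m and angle between the y axis of tube and the y axis of jig, either way round below 0.035 rad and angle between tube's own y axis and vertical between 1.54 and 1.602 rad), for 0.2 s.
2. the tube, lying in the Vs, presses on the end stop with more than 1 N (contact force between tube and stop above 1 N and x of tube in the frame of jig between -0.002 and 0.002 m and z of tube in the frame of jig between 0.064 and 0.083 m and angle between the y axis of tube and the y axis of jig, either way round below 0.035 rad and angle between tube's own y axis and vertical between 1.54 and 1.602 rad), for 0.1 s.
3. the robot has let go of the tube and the clamp pad is pressed on it with more than 5 N (contact force between clamp and tube above 5 N and contact force between the fingers and tube below 0.1 N and value of joint clamp above 1.6 rad and x of tube in the frame of jig between -0.002 and 0.002 m and z of tube in the frame of jig between 0.064 and 0.083 m and angle between the y axis of tube and the y axis of jig, either way round below 0.035 rad and angle between tube's own y axis and vertical between 1.54 and 1.602 rad and y of tube in the frame of stop between -0.133 and -0.128 m), for 0.2 s.
At the end, for the whole second after the job is handed in: The tube lies at rest in both V-blocks, its axis within 2 mm of the V's centre line and parallel to it within 2 degrees, its end within 3 mm of the end stop, and the closed clamp's pad rests on it (x of tube in the frame of jig between -0.002 and 0.002 m and z of tube in the frame of jig between 0.064 and 0.083 m and angle between the y axis of tube and the y axis of jig, either way round below 0.035 rad and angle between tube's own y axis and vertical between 1.54 and 1.602 rad and y of tube in the frame of stop between -0.133 and -0.128 m and contact force between clamp and tube above 0.3 N and value of joint clamp above 1.6 rad and linear speed of tube below 0.01 m/s); the robot touches nothing.
It fails at once if the held tube is forced against the jig with more than 60 N of contact in all (contact force between tube and jig above 60 N and contact force between the fingers and tube above 0.5 N).
It fails at once if the tube is forced against the end stop with more than 30 N (contact force between tube and stop above 30 N).
It fails at once if the clamp is forced onto the tube with more than 45 N (contact force between clamp and tube above 45 N).
It fails at once if the can, jar or hammer is moved by more than 2 cm (distance of any of spray_can, paste_jar, mallet from where it was at the start of the episode above 0.02 m).
It also fails if it takes over 72 s, if anything falls off the work surface, if the arm or the gripper's body presses on something with over 40 N, if the wrist force passes 120 N, or if a joint passes its speed limit or range.

## Working session

There is one attempt and no reset: what is moved stays moved. The work goes in short steps, Python scripts to look and compute and a tool call to move; the robot and the scene stay as the last step left them, time stands still between calls to the robot, and variables do not carry over. Pictures are saved under pics/ and viewed, and the job is handed in when it is done.

Besides the shell and the picture viewer there is one more tool, called after ">>>" by a JSON object that holds its "name" and its "arguments". play_rows: Moves the arm, as the interface text tells. Its arguments: {"type":"object","properties":{"plan":{"type":"array","items":{"type":"array","items":{"type":"number"}}},"force":{"type":"number"}},"required":["plan"]}

```bash
mkdir -p pics; cat > h.py <<'E'
import numpy as np, cv2, pickle
from bench import r
def K(p):
    f=p["pixels"].shape[0]/2/np.tan(np.radians(p["vfov"])/2)
    return np.array([[f,0,p["cx"]],[0,f,p["cy"]],[0,0,1.]])
def pose(p,o=None):
    if "R" in p: return np.array(p["R"]),np.array(p["t"]).ravel()
    o=o or r.get_obs()
    Rt=cv2.Rodrigues(np.array(o["orientation"],float))[0]; T=np.eye(4);T[:3,:3]=Rt;T[:3,3]=o["tcp_pos"]
    C=np.linalg.inv(T@np.array(p["tool_from_camera"])); return C[:3,:3],C[:3,3]
def ray(p,uv,o=None):
    R,t=pose(p,o); n=cv2.undistortPoints(np.array(uv,float).reshape(-1,1,2),K(p),np.array(p["D"],float)).reshape(-1,2)
    d=np.c_[n,np.ones(len(n))]@R; return -R.T@t,d
def at_z(p,uv,z,o=None):
    c,d=ray(p,uv,o); return c+d*((z-c[2])/d[:,2])[:,None]
def cloud(p,mask,o=None):
    v,u=np.nonzero(mask&(p["z_map"]>0)); z=p["z_map"][v,u]
    c,d=ray(p,np.c_[u,v],o); return c+d*z[:,None]
def proj(p,X,o=None):
    R,t=pose(p,o); return cv2.projectPoints(np.array(X,float).reshape(-1,3),cv2.Rodrigues(R)[0],t,K(p),np.array(p["D"],float))[0].reshape(-1,2)
E
cat > a.py <<'E'
from h import *
o=r.get_obs(); print(o)
for n in ("top","side","wrist"):
    p=r.grab_frame(n); cv2.imwrite(f"pics/{n}0.png",p["pixels"]); 
    print(n,p["vfov"],p["cx"],p["cy"],p["D"], p.get("R"),p.get("t"))
    for l in ["tube","cradle","jig","stop","clamp","spray_can","paste_jar","mallet"]:
        try:
            m=r.outline_of(p,l); 
            for q in m[:2]:
                c=cloud(p,q["mask"],o); print(l,round(q["conf"],2),np.round(q["bbox"],3),np.round(np.median(c,0),3),np.round(np.percentile(c,5,axis=0),3),np.round(np.percentile(c,95,axis=0),3))
        except Exception as e: print(l,e)
    for l in ["tube","cradle","jig","stop","v_low","clamp_tip","spray_can","paste_jar","mallet"]:
        for q in r.pinpoint(p,l)[:2]:print(l,round(q["conf"],2),np.round(np.array(q["position"])*[560,420],1))
E
python3 a.py
```

```text
{'clock': 0.0, 'joints': array([ 1.13190888,  0.47781496,  0.02235298,  1.55644385, -0.0114899 ,
        1.10926218, -0.08313711]), 'qvel': array([-1.87365127e-03,  7.59279130e-05,  7.70843594e-05,  2.13488264e-04,
       -1.00160507e-03,  1.11893721e-03, -1.44363157e-03]), 'tau': array([ 1.39835274e-04, -5.96449399e+01,  1.60800699e+00, -2.81195748e+01,
        1.24574071e-02,  9.38304118e-03, -5.84205623e-05]), 'tcp_pos': array([ 0.21902677, -0.63788193,  0.23831919]), 'orientation': array([ 0.96316033,  1.34930352, -0.96163509]), 'contact_force': array([0.46137616, 0.87459701, 0.47642599]), 'moment': array([-0.02272727,  0.00437473,  0.00264942]), 'grip_width': 0.08529323393740383}
top 46.8198430255684 275.68772799951245 208.02580811088578 [0.03275679 0.         0.         0.         0.        ] [[-0.00312547 -0.99999198  0.00250332]
 [-0.97958838  0.00255854 -0.20099765]
 [ 0.20098963 -0.00308043 -0.97958853]] [0.00166547 0.60141025 1.27020237]
tube 0.94 [0.557 0.501 0.716 0.59 ] [ 0.544 -0.22   0.061] [ 0.507 -0.33   0.049] [ 0.581 -0.105  0.067]
tube 0.33 [0.217 0.524 0.406 0.6
[... 1931 characters left out ...]
[0.384 0.457 0.428 0.604] [ 0.761 -0.018  0.097] [ 0.742 -0.043  0.014] [ 0.786 -0.012  0.16 ]
paste_jar 0.93 [0.355 0.642 0.41  0.734] [0.745 0.194 0.046] [0.718 0.153 0.007] [0.776 0.208 0.066]
mallet 0.78 [0.426 0.442 0.463 0.547] [ 0.743 -0.207  0.023] [ 0.727 -0.334  0.012] [ 0.759 -0.105  0.027]
tube 0.8 [306.  205.6]
cradle 0.86 [309.7 217.3]
jig 0.82 [298.9 330. ]
stop 0.94 [296.1 353.3]
v_low 0.76 [303.3 311. ]
clamp_tip 0.78 [331.9 234. ]
spray_can 0.73 [315.3 215.5]
spray_can 0.64 [226.8 245.7]
paste_jar 0.62 [213.7 296.2]
mallet 0.51 [213.8 296.7]
wrist 63.137976574232106 279.28682217281533 208.30721188126734 [-0.04067285  0.          0.          0.          0.        ] None None
```

View pics/top0.png

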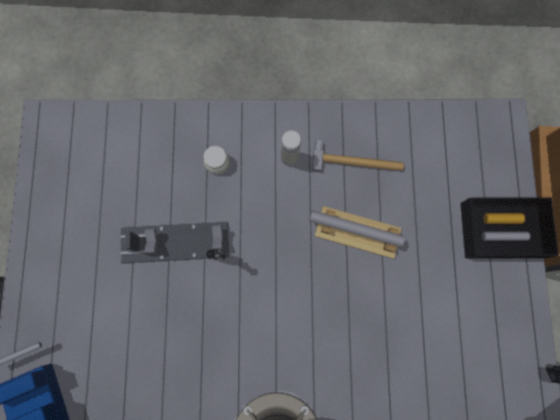

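View pics/side0.png

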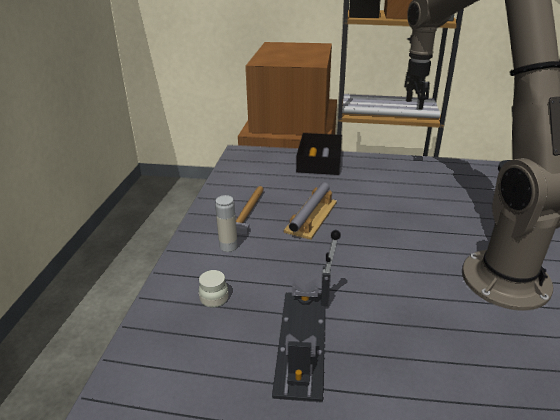

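```bash
cat > b.py <<'E'
from h import *
o=r.get_obs(); ps={n:r.grab_frame(n) for n in("top","side")}
C={}
for n,p in ps.items():
    for l in ["tube","jig","stop"]:
        m=r.outline_of(p,l)[0]["mask"]; C[n,l]=cloud(p,m,o)
    # tube axis: two-step
    c=C[n,"tube"]; c=c[c[:,2]>0.052]; v=np.polyfit(c[:,1],c[:,0],1); print(n,"tube x=a*y+b",v,"y range",c[:,1].min(),c[:,1].max(),"ztop",np.percentile(c[:,2],[50,90,98]))
    c=C[n,"stop"]; 
    t=c[c[:,2]>0.108]; print("stop top",len(t),np.round(t.min(0),4),np.round(t.max(0),4))
    m=np.abs(c[:,2]-0.08)<0.028; print("stop face fit?", np.polyfit(c[m,0],c[m,1],1), np.percentile(c[m,1],[5,50,95]))
    c=C[n,"jig"]
    b=c[np.abs(c[:,2]-0.012)<0.004]
    print("base rect",cv2.minAreaRect(b[:,:2].astype(np.float32)*1000), len(b))
    k=c[(c[:,2]>0.04)&(c[:,2]<0.1)]; print(np.histogram(k[:,2],bins=12)); print(np.histogram(k[:,1],bins=20))
    np.save(f"jig_{n}.npy",c)
    uv=[np.array(q["position"])*[560,420] for q in r.pinpoint(p,"v_low")[:1]]; 
    if uv: print("v_low",at_z(p,uv,0.068))
    uv=[np.array(q["position"])*[560,420] for q in r.pinpoint(p,"tube")[:1]]; 
    if uv: print("tube",at_z(p,uv,0.05))
    uv=[np.array(q["position"])*[560,420] for q in r.pinpoint(p,"stop")[:1]]; 
    if uv: print("stop",at_z(p,uv,0.074))
    uv=[np.array(q["position"])*[560,420] for q in r.pinpoint(p,"jig")[:1]]; 
    if uv: print("jig",at_z(p,uv,0.0))
    uv=[np.array(q["position"])*[560,420] for q in r.pinpoint(p,"clamp_tip")[:1]]; 
    if uv: print("tip",at_z(p,uv,0.21))
E
python3 b.py
```

```text
Traceback (most recent call last):
  File "b.py", line 6, in <module>
    m=r.outline_of(p,l)[0]["mask"]; C[n,l]=cloud(p,m,o)
      ~~~~~~~~~~~~~~~~~^^^
IndexError: list index out of range
```

The top view shows the tube in its cradle around (358, 228). The jig is around (175, 243), with the stop at its left (+y) end and the clamp ball near (213, 254). The can, jar and hammer lie further out, at larger x. The side view agrees.

```bash
sed -i 's/m=r.outline_of(p,l)\[0\]\["mask"\]; C\[n,l\]=cloud(p,m,o)/mm=r.outline_of(p,l) or r.outline_of(p,l) ; C[n,l]=cloud(p,mm[0]["mask"],o) if mm else np.zeros((0,3))/' b.py
sed -i 's/^    # tube axis.*/    for l in ["tube","jig","stop"]: print(n,l,len(C[n,l]))\n    if min(len(C[n,l]) for l in ["tube","jig","stop"])==0: continue/' b.py
python3 b.py
```

```text
top tube 272
top jig 0
top stop 288
side tube 567
side jig 5830
side stop 968
side tube x=a*y+b [0.29302328 0.60679781] y range -0.3388773316517788 -0.08832074993552408 ztop [0.06235261 0.06615216 0.06742762]
stop top 130 [0.4907 0.3799 0.1081] [0.5333 0.3964 0.1139]
stop face fit? [0.05587678 0.36407979] [0.3914444  0.39401832 0.39586695]
base rect ((513.8054809570312, 288.392578125), (106.69744873046875, 301.8446044921875), 2.6812987327575684) 3164
(array([123, 128, 125, 122, 123, 174, 154,  63,  49,  54,  46,  57]), array([0.04001332, 0.04499217, 0.04997102, 0.05494987, 0.05992872,
       0.06490757, 0.06988642, 0.07486527, 0.07984412, 0.08482297,
       0.08980182, 0.09478067, 0.09975952]))
(array([ 83, 243, 204,   0,   0,   0,   0,   0,   0,   0,   0,   0,   0,
        30,  88,  95,   0,   1, 439,  35]), array([0.14687912, 0.16007925, 0.17327939, 0.18647952, 0.19967966,
       0.21287979, 0.22607992, 0.23928006, 0.25248019, 0.26568033,
       0.27888046, 0.2920806 , 0.30528073, 0.31848086, 0.331681  ,
       0.34488113, 0.35808127, 0.3712814 , 0.38448154, 0.39768167,
       0.41088181]))
v_low [[0.52141218 0.26365782 0.068     ]]
tube [[ 0.56158435 -0.20665853  0.05      ]]
stop [[0.51515977 0.38253055 0.074     ]]
jig [[0.52220912 0.25282656 0.        ]]
tip [[0.46585885 0.15850873 0.21      ]]
```

```bash
python3 - <<'E'
from h import *
o=r.get_obs(); R=cv2.Rodrigues(o["orientation"])[0]; print(np.round(R,3), np.degrees(np.arctan2(R[1,2],R[0,2])))
p=r.grab_frame("wrist");print(np.round(p["tool_from_camera"],3))
p=r.grab_frame("top")
for l,z in (("v_low",.068),("tube",.05),("stop",.074),("jig",0.)):
    q=r.pinpoint(p,l)
    if q: print(l,q[0]["conf"],at_z(p,[np.array(q[0]["position"])*[560,420]],z))
q=r.outline_of(p,"jig")
if q:
    c=cloud(p,q[0]["mask"]); b=c[np.abs(c[:,2]-.012)<.004]; print(cv2.minAreaRect(b[:,:2].astype(np.float32)*1000))
E
```

```text
[[ 0.     0.946  0.325]
 [ 0.     0.325 -0.946]
 [-1.     0.    -0.   ]] -71.04654208462321
[[ 0.    -0.305  0.952 -0.136]
 [ 0.001 -0.952 -0.305  0.078]
 [ 1.     0.001  0.     0.001]
 [ 0.     0.     0.     1.   ]]
v_low 0.65 [[0.51609913 0.24984063 0.068     ]]
tube 0.94 [[ 0.55189262 -0.22622302  0.05      ]]
stop 0.82 [[0.51607958 0.37685671 0.074     ]]
jig 0.58 [[0.52933058 0.25178562 0.        ]]
((514.2792358398438, 284.2454833984375), (101.63373565673828, 298.44873046875), 3.048189163208008)
```

View pics/wrist0.png

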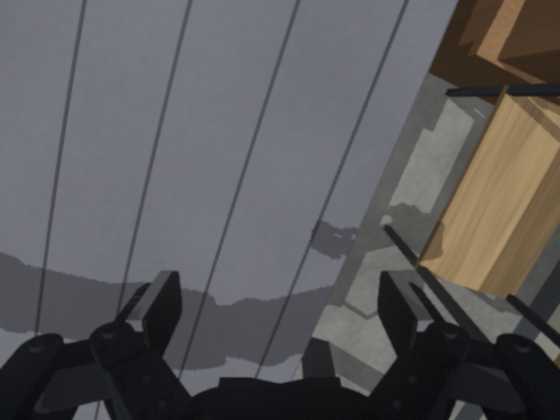

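>>> {"name": "play_rows", "arguments": {"plan": [[1,0.326,0.422,0.03,0.956],[1,0.326,0.422,0.03,0.956],[1,0.326,0.422,0.03,0.956],[1,0.326,0.422,0.03,0.956],[1,0.326,0.422,0.03,0.956],[1,0.326,0.422,0.03,0.956],[1,0.326,0.422,0.03,0.956],[1,0.326,0.422,0.03,0.956],[1,0.326,0.422,0.03,0.956],[1,0.326,0.422,0.03,0.956]]}}

```text
clock: 4.9
tcp_pos: [0.5254, -0.2418, 0.2678]
orientation: [0.223, 1.559, -0.224]
contact_force: [0.9, -0.3, -0.2]
grip_width: 0.0852
```

>>> {"name": "play_rows", "arguments": {"plan": [[1,0,0,0,0],[1,0,0,0,0],[1,0,0,0,0],[1,0,0,0,0],[1,0,0,0,0]]}}

```text
clock: 5.4
tcp_pos: [0.5236, -0.2448, 0.2673]
orientation: [0.225, 1.559, -0.225]
contact_force: [-0.1, -0.3, 0.5]
grip_width: 0.0854
```

```bash
cat > tube.py <<'E'
from h import *
import sys
def tube_axis(zax=0.05,tag="w"):
    o=r.get_obs(); p=r.grab_frame("wrist"); cv2.imwrite(f"pics/{tag}.png",p["pixels"])
    R=cv2.Rodrigues(o["orientation"])[0]; print("tcp",np.round(o["tcp_pos"],4),"zyaw",np.degrees(np.arctan2(R[1,2],R[0,2])))
    q=r.outline_of(p,"tube")
    if not q: print("none"); return
    print("conf",q[0]["conf"]); c=cloud(p,q[0]["mask"],o)
    from scipy.optimize import least_squares
    c=c[c[:,2]>zax-.01]
    f=lambda a:(lambda d,w:np.linalg.norm(w-np.outer(w@d,d),axis=1)-.016)((lambda d:d/np.linalg.norm(d))(np.array([a[0],1,a[1]])),c-np.array([a[2],np.median(c[:,1]),a[3]]))
    s=least_squares(f,[0.29 if zax<.06 else -.05,0,np.median(c[:,0]),zax],loss="soft_l1",f_scale=.001)
    a=s.x; ym=np.median(c[:,1]); d=np.array([a[0],1,a[1]]);d/=np.linalg.norm(d); c0=np.array([a[2],ym,a[3]])
    t=(c-c0)@d; print("rms",np.sqrt(np.mean(s.fun**2)),"dir",d,"heading",np.degrees(np.arctan2(d[1],d[0])),"ends",c0+d*np.percentile(t,.5),c0+d*np.percentile(t,99.5),"len",np.ptp(np.percentile(t,[.5,99.5])))
    print("at ymed",c0)
    return c0,d
if __name__=="__main__": tube_axis(tag="w1")
E
python3 tube.py
```

```text
tcp [ 0.5236 -0.2448  0.2673] zyaw -16.417190843566384
conf 0.56
rms 0.0006225611666167815 dir [ 2.78692107e-01  9.60380114e-01 -8.63735894e-04] heading 73.8178327376185 ends [ 0.51260058 -0.34584811  0.05097435] [ 0.58437659 -0.09850617  0.0507519 ] len 0.2575458863794475
at ymed [ 0.55404652 -0.20302438  0.0508459 ]
```

View pics/w1.png

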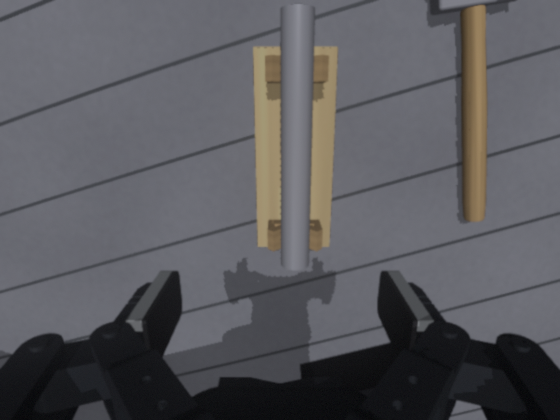

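The wrist view shows the tube at column ~297, vertical and centred between the jaws. Its middle is at about (0.5485, -0.222), axis height 0.051, fitted length 258 mm, so the yaw is right. Next I descend.

>>> {"name": "play_rows", "arguments": {"plan": [[1,0.01,0.01,-0.05,0.004],[1,0.02,0.018,-0.1,0.004],[1,0.025,0.0226,-0.14,0.004],[1,0.025,0.0226,-0.17,0.004],[1,0.025,0.0226,-0.19,0.004],[1,0.025,0.0226,-0.205,0.004],[1,0.025,0.0226,-0.218,0.004],[1,0.025,0.0226,-0.228,0.004],[1,0.025,0.0226,-0.228,0.004]]}}

```text
clock: 6.4
tcp_pos: [0.5489, -0.2208, 0.0386]
orientation: [0.22, 1.561, -0.22]
contact_force: [0.1, -0.3, 0.5]
grip_width: 0.0854
```

```bash
python3 - <<'E'
from h import *
p=r.grab_frame("wrist"); cv2.imwrite("pics/w2.png",p["pixels"])
E
```

```text
(no output)
```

View pics/w2.png

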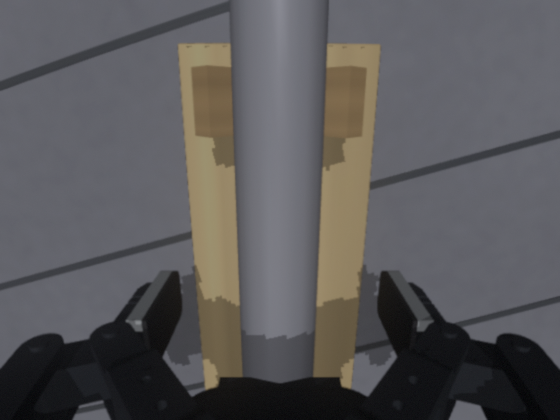

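>>> {"name": "play_rows", "arguments": {"plan": [[-1,0,0,0,0],[-1,0,0,0,0],[-1,0,0,0,0],[-1,0,0,0,0],[-1,0,0,0,0],[-1,0,0,0,0],[-1,0,0,0,0],[-1,0,0,0,0]], "force": 40}}

```text
clock: 7.25
tcp_pos: [0.5484, -0.2206, 0.0399]
orientation: [0.22, 1.561, -0.22]
contact_force: [-4.2, 1.0, 7.4]
grip_width: 0.031
```

>>> {"name": "play_rows", "arguments": {"plan": [[-1,0,0,0.015,0],[-1,0,0,0.04,0],[-1,0,0,0.08,0],[-1,0,0,0.125,0],[-1,0,0.01,0.17,0],[-1,0,0.03,0.21,0.05],[-1,0,0.06,0.24,0.1],[-1,-0.005,0.1,0.26,0.15],[-1,-0.01,0.14,0.26,0.2],[-1,-0.015,0.18,0.26,0.25]]}}

```text
clock: 8.25
tcp_pos: [0.5342, -0.0392, 0.3012]
orientation: [0.022, 1.568, -0.022]
contact_force: [0.3, 0.4, -3.6]
grip_width: 0.0308
```

>>> {"name": "play_rows", "arguments": {"plan": [[-1,0,0.04,0,0.04],[-1,-0.005,0.08,0,0.085],[-1,-0.01,0.12,0,0.085],[-1,-0.015,0.16,0,0.085],[-1,-0.015,0.2,0,0.085],[-1,-0.015,0.23,0,0.085],[-1,-0.015,0.25,0,0.085],[-1,-0.015,0.26,0,0.085],[-1,-0.015,0.26,0,0.085]]}}

```text
clock: 9.15
tcp_pos: [0.5189, 0.2204, 0.2998]
orientation: [-0.045, 1.57, 0.045]
contact_force: [0.7, -1.3, -2.4]
grip_width: 0.0311
```

```bash
cat > jig.py <<'E'
from h import *
import sys
tag=sys.argv[1]
o=r.get_obs(); p=r.grab_frame("wrist"); cv2.imwrite(f"pics/{tag}.png",p["pixels"])
R=cv2.Rodrigues(o["orientation"])[0]; print("tcp",np.round(o["tcp_pos"],4),"yyaw",np.degrees(np.arctan2(R[1,1],R[0,1])),"F",o["contact_force"])
S={}
for l in ("tube","jig","stop","clamp"):
    q=r.outline_of(p,l)
    if q: S[l]=q[0]["mask"]; print(l,q[0]["conf"],q[0]["bbox"])
for l,z in (("v_low",.068),("stop",.074),("jig",0.),("clamp_tip",.21)):
    q=r.pinpoint(p,l)
    if q: print(l,q[0]["conf"],np.array(q[0]["position"])*[560,420],at_z(p,[np.array(q[0]["position"])*[560,420]],z,o))
a=cloud(p,p["z_map"]>0,o); np.savez(f"{tag}.npz",cloud=a,**{k:cloud(p,v,o) for k,v in S.items()})
pickle.dump((dict(p),o,S),open(f"{tag}.pkl","wb"))
E
python3 jig.py w3
```

```text
tcp [0.5189 0.2204 0.2998] yyaw 93.2844142918935 F [ 0.69087169 -1.27056916 -2.39974855]
tube 0.75 [0.4148, 0.0067, 0.5855, 0.9114]
jig 0.91 [0.3234, 0.4876, 0.4304, 0.7321]
clamp 0.84 [0.3264, 0.565, 0.433, 0.7381]
clamp_tip 0.89 [196.392 295.386] [[0.46004442 0.152387   0.21      ]]
```

View pics/w3.png

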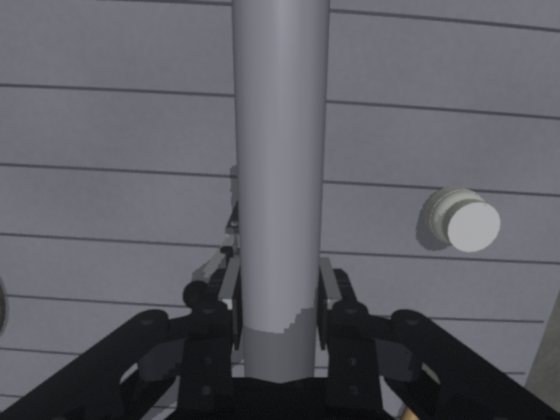

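The held tube hides the jig here, with the ball showing at (196, 294). I'll shift sideways to see it.

>>> {"name": "play_rows", "arguments": {"plan": [[-1,0.04,0,0,0],[-1,0.08,0,0.02,0],[-1,0.11,0,0.04,0],[-1,0.12,0,0.04,0],[-1,0.12,0,0.04,0]]}}

```text
clock: 10.1
tcp_pos: [0.6404, 0.2187, 0.3386]
orientation: [-0.042, 1.571, 0.042]
contact_force: [-0.4, -0.3, -3.4]
grip_width: 0.0309
```

```bash
python3 jig.py w4
```

```text
tcp [0.6404 0.2187 0.3386] yyaw 93.06347068619391 F [-0.42550349 -0.28359084 -3.4417759 ]
tube 0.83 [0.4157, 0.0079, 0.5843, 0.905]
jig 0.94 [0.0959, 0.0017, 0.4163, 0.6571]
stop 0.71 [0.232, 0.0102, 0.355, 0.0576]
clamp 0.9 [0.0957, 0.5043, 0.2618, 0.655]
v_low 0.56 [172.816 134.61 ] [[0.51337842 0.24987809 0.068     ]]
stop 0.76 [163.184  12.39 ] [[0.50877626 0.37818347 0.074     ]]
jig 0.68 [193.816 131.88 ] [[0.52178595 0.24736052 0.        ]]
clamp_tip 0.58 [ 63.784 261.408] [[0.45596984 0.15245567 0.21      ]]
```

View pics/w4.png

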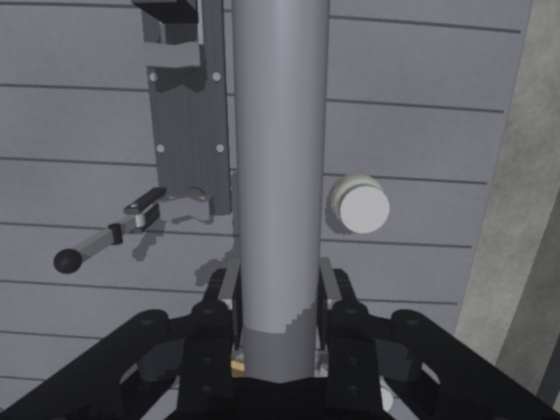

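The jig shows at the upper left: stop at (165, 10), +y block at (172, 55), -y block at (190, 203), ball at (67, 262). Next I fit the geometry.

```bash
python3 - <<'E'
from h import *
d=np.load("w4.npz"); c=d["jig"]
b=c[np.abs(c[:,2]-.012)<.004]; print("base",len(b),cv2.minAreaRect(b[:,:2].astype(np.float32)*1000), np.median(b[:,2]))
# edges by slices in y
for y0 in np.arange(.18,.42,.015):
    s=b[np.abs(b[:,1]-y0)<.004]
    if len(s)>5: print(round(y0,3),"x",np.round(np.percentile(s[:,0],[1,99]),4),len(s))
k=c[(c[:,2]>.045)&(c[:,2]<.1)]
for lo,hi in ((.13,.19),(.31,.36)):
    s=k[(k[:,1]>lo)&(k[:,1]<hi)]
    print("block",len(s),np.round(np.percentile(s,[1,50,99],axis=0),4).tolist(), "rect",cv2.minAreaRect(s[:,:2].astype(np.float32)*1000))
    for x0 in np.arange(.47,.56,.006):
        q=s[np.abs(s[:,0]-x0)<.003]
        if len(q)>3: print("  x",round(x0,3),"z",np.round(np.percentile(q[:,2],[50,90]),4),len(q))
st=d["stop"]; print("stop",len(st),np.round(np.percentile(st,[1,50,99],axis=0),4).tolist())
t=st[st[:,2]>.106];print(cv2.minAreaRect(t[:,:2].astype(np.float32)*1000), np.median(t[:,2]))
t=d["tube"];print("tube",np.round(np.percentile(t,[.5,50,99.5],axis=0),4).tolist())
E
```

```text
base 11791 ((515.2136840820312, 268.82861328125), (106.58499145507812, 272.73974609375), 3.037201404571533) 0.013260787609059799
0.18 x [0.4739 0.5723] 404
0.195 x [0.4734 0.5722] 415
0.21 x [0.4735 0.5709] 423
0.225 x [0.472  0.5703] 383
0.24 x [0.4716 0.5691] 446
0.255 x [0.471  0.5686] 460
0.27 x [0.4698 0.5674] 471
0.285 x [0.4686 0.5669] 490
0.3 x [0.4679 0.5658] 500
0.315 x [0.4662 0.5652] 446
0.33 x [0.4877 0.5642] 174
0.345 x [0.5404 0.5636] 129
0.36 x [0.4645 0.5625] 442
0.375 x [0.464  0.5615] 486
0.39 x [0.4631 0.5619] 181
0.405 x [0.5369 0.5609] 123
block 1598 [[0.4693, 0.142, 0.0462], [0.5112, 0.1616, 0.0658], [0.5553, 0.1713, 0.0987]] rect ((511.45703125, 157.89480590820312), (87.84757232666016, 33.78315353393555), 2.3927814960479736)
  x 0.47 z [0.0657 0.0868] 57
  x 0.476 z [0.0644 0.088 ] 93
  x 0.482 z [0.0729 0.0945] 191
  x 0.488 z [0.0819 0.0978] 87
  x 0.494 z [0.0702 0.0723] 62
  x 0.5 z [0.074  0.0758] 126
  x 0.506 z [0.0689 0.0717] 138
  x 0.512 z [0.0632 0.066 ] 126
  x 0.518 z [0.0577 0.0602] 121
  x 0.524 z [0.053  0.0546] 87
  x 0.53 z [0.0574 0.0603] 74
[... 286 characters left out ...]
421661376953), 3.207347869873047)
  x 0.482 z [0.07   0.0712] 12
  x 0.488 z [0.0736 0.0758] 97
  x 0.494 z [0.072  0.0751] 191
  x 0.5 z [0.0658 0.0689] 177
  x 0.506 z [0.0597 0.0626] 164
  x 0.512 z [0.0542 0.0564] 140
  x 0.518 z [0.0553 0.0582] 91
  x 0.524 z [0.0613 0.0644] 99
  x 0.53 z [0.0675 0.0706] 104
  x 0.536 z [0.0733 0.0755] 112
  x 0.542 z [0.0721 0.0751] 181
  x 0.548 z [0.0599 0.0692] 101
stop 1269 [[0.4912, 0.377, 0.0182], [0.5186, 0.379, 0.0733], [0.5344, 0.401, 0.1143]]
((512.5938720703125, 379.544677734375), (43.78841018676758, 3.521416425704956), 3.6586272716522217) 0.11248543627857577
tube [[0.6209, 0.1866, 0.3528], [0.6381, 0.2721, 0.3636], [0.6559, 0.3235, 0.3665]]
```

>>> {"name": "play_rows", "arguments": {"plan": [[-1,-0.04,0.008,0,0.002],[-1,-0.08,0.017,-0.01,0.002],[-1,-0.11,0.017,-0.04,0.002],[-1,-0.12,0.017,-0.08,0.002],[-1,-0.12,0.017,-0.125,0.002],[-1,-0.12,0.017,-0.17,0.002],[-1,-0.12,0.017,-0.205,0.002],[-1,-0.12,0.017,-0.23,0.002],[-1,-0.12,0.017,-0.245,0.002],[-1,-0.12,0.017,-0.245,0.002]]}}

```text
clock: 11.55
tcp_pos: [0.5184, 0.2357, 0.0928]
orientation: [-0.046, 1.573, 0.044]
contact_force: [-0.5, -0.4, -2.4]
grip_width: 0.0309
```

```bash
python3 - <<'E'
from h import *
o=r.get_obs(); R=cv2.Rodrigues(o["orientation"])[0]; print(o["tcp_pos"],"yyaw",np.degrees(np.arctan2(R[1,1],R[0,1])),o["contact_force"],o["moment"]);
for n in("wrist","side"):
    p=r.grab_frame(n); cv2.imwrite(f"pics/{n}5.png",p["pixels"] if n=="wrist" else cv2.resize(p["pixels"][180:400,200:420],None,fx=2.5,fy=2.5))
E
```

```text
[0.51840963 0.23565588 0.09284731] yyaw 93.27247535883579 [-0.45105863 -0.44938127 -2.40991427] [-0.02562995  0.02897518 -0.03511759]
```

View pics/wrist5.png

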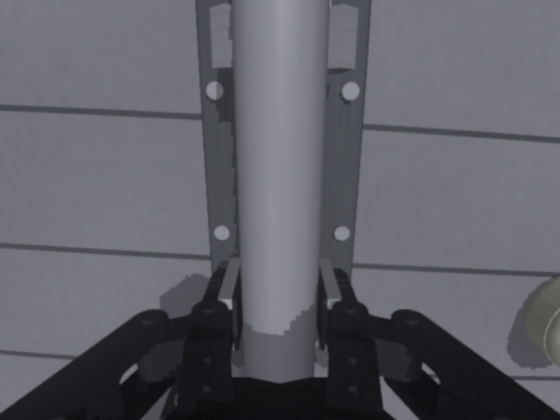

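View pics/side5.png

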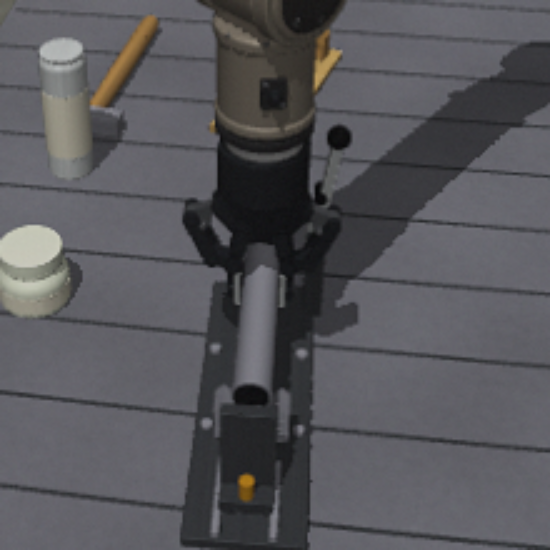

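Laterally, the tube (column 281) sits about 1 mm left of the bolt-pair centre (282.5), which matches a measured x of 0.5184 against the 0.520 target. I'll correct by 1.5 mm and lower it.

>>> {"name": "play_rows", "arguments": {"plan": [[-1,0.0015,0,-0.008,0],[-1,0.0015,0,-0.016,0],[-1,0.0015,0,-0.02,0],[-1,0.0015,0,-0.024,0],[-1,0.0015,0,-0.024,0]]}}

```text
clock: 12.15
tcp_pos: [0.5206, 0.236, 0.0698]
orientation: [-0.045, 1.571, 0.044]
contact_force: [-0.1, 0.0, -3.0]
grip_width: 0.0311
```

>>> {"name": "play_rows", "arguments": {"plan": [[-1,0,0,-0.001,0],[-1,0,0,-0.002,0],[-1,0,0,-0.003,0],[-1,0,0,-0.003,0]]}}

```text
clock: 12.55
tcp_pos: [0.5209, 0.2362, 0.0674]
orientation: [-0.045, 1.57, 0.045]
contact_force: [0.5, -1.3, -2.4]
grip_width: 0.031
```

>>> {"name": "play_rows", "arguments": {"plan": [[-1,0,0,-0.001,0],[-1,0,0,-0.002,0],[-1,0,0,-0.002,0]]}}

```text
clock: 12.85
tcp_pos: [0.5208, 0.2362, 0.0652]
orientation: [-0.045, 1.571, 0.045]
contact_force: [0.1, 0.6, -2.8]
grip_width: 0.0306
```

>>> {"name": "play_rows", "arguments": {"plan": [[-1,0,0,-0.001,0],[-1,0,0,-0.0015,0],[-1,0,0,-0.0015,0]]}}

```text
clock: 13.15
tcp_pos: [0.521, 0.2363, 0.0648]
orientation: [-0.045, 1.57, 0.044]
contact_force: [-2.9, -1.8, 5.9]
grip_width: 0.0306
```

Contact: about 9 N up and -2.9 N in x, so the tube is slightly to +x. I'll ease it to -x.

>>> {"name": "play_rows", "arguments": {"plan": [[-1,-0.0005,0,0,0],[-1,-0.0005,0,-0.0005,0],[-1,-0.0005,0,-0.0005,0]]}}

```text
clock: 13.45
tcp_pos: [0.5207, 0.2364, 0.0644]
orientation: [-0.045, 1.569, 0.044]
contact_force: [-3.5, -2.7, 9.6]
grip_width: 0.0306
```

```bash
python3 - <<'E'
from h import *
o=r.get_obs(); R=cv2.Rodrigues(o["orientation"])[0]; print(o["tcp_pos"],"yyaw",np.degrees(np.arctan2(R[1,1],R[0,1])),o["contact_force"],o["moment"],R[2])
E
```

```text
[0.52067953 0.23638818 0.06442417] yyaw 93.26229932427908 [-3.46094536 -2.67346632  9.55665327] [-0.43077577  0.55960779 -0.04307531] [-9.99999586e-01 -3.15291234e-04  8.53772285e-04]
```

>>> {"name": "play_rows", "arguments": {"plan": [[-1,-0.0005,-0.0003,0,0],[-1,-0.001,-0.0005,0,0],[-1,-0.001,-0.0005,0,0]]}}

```text
clock: 13.75
tcp_pos: [0.5197, 0.2361, 0.0636]
orientation: [-0.044, 1.57, 0.045]
contact_force: [-0.0, 0.7, 2.2]
grip_width: 0.0309
```

>>> {"name": "play_rows", "arguments": {"plan": [[-1,0,0,-0.0005,0],[-1,0,0,-0.001,0],[-1,0,0,-0.001,0]]}}

```text
clock: 14.05
tcp_pos: [0.5198, 0.2361, 0.0635]
orientation: [-0.045, 1.569, 0.045]
contact_force: [-2.9, -1.6, 11.7]
grip_width: 0.0307
```

```bash
python3 - <<'E'
from h import *
for i in range(3):
    o=r.get_obs(); R=cv2.Rodrigues(o["orientation"])[0]; print(o["clock"],o["tcp_pos"],"yyaw",np.degrees(np.arctan2(R[1,1],R[0,1])),o["contact_force"],o["moment"])
    if i==0:
        p=r.grab_frame("wrist");cv2.imwrite("pics/w6.png",p["pixels"])
E
```

```text
14.05 [0.51976963 0.23605988 0.06348597] yyaw 93.26166073055742 [-2.89943529 -1.62909841 11.74586929] [-0.36981587  0.64972137 -0.02006503]
14.1 [0.51977151 0.23607767 0.06348823] yyaw 93.2646086167355 [-1.8043685  -2.55058036 11.26078482] [-0.35999446  0.67239394 -0.045016  ]
14.1 [0.51977151 0.23607767 0.06348823] yyaw 93.2646086167355 [-1.8043685  -2.55058036 11.26078482] [-0.35999446  0.67239394 -0.045016  ]
```

View pics/w6.png

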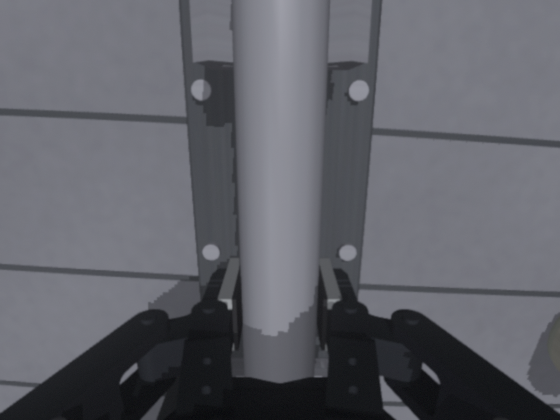

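>>> {"name": "play_rows", "arguments": {"plan": [[-1,-0.0005,0,0,0],[-1,-0.001,0,0,0],[-1,-0.001,0,0,0]]}}

```text
clock: 14.4
tcp_pos: [0.5197, 0.2361, 0.0635]
orientation: [-0.044, 1.568, 0.045]
contact_force: [0.4, -0.8, 9.7]
grip_width: 0.0308
```

```bash
cat > st.py <<'E'
from h import *
o=r.get_obs(); R=cv2.Rodrigues(o["orientation"])[0]; print(o["clock"],o["tcp_pos"],"yyaw",np.degrees(np.arctan2(R[1,1],R[0,1])),o["contact_force"],o["moment"])
E
python3 st.py
```

```text
14.4 [0.51972317 0.23607052 0.06349419] yyaw 93.24577851186243 [ 0.41999357 -0.83890129  9.69593262] [-0.24801724  0.01828983  0.00163559]
```

Centred and bedded: side force is about 0 and the vertical reaction about 12 N. A 1 mm command in x now moves the tool only 0.1 mm, and the axis is near 0.0737. I'll hold briefly, lighten the press and slide towards the stop.

>>> {"name": "play_rows", "arguments": {"plan": [[-1,0,0,0,0],[-1,0,0,0,0],[-1,0,0,0.0005,0],[-1,-0.0001,0.002,0.0005,0],[-1,-0.0002,0.004,0.0005,0],[-1,-0.0003,0.006,0.0005,0],[-1,-0.0004,0.008,0.0005,0],[-1,-0.0004,0.008,0.0005,0]]}}

```text
clock: 15.2
tcp_pos: [0.5197, 0.2363, 0.0634]
orientation: [-0.05, 1.571, 0.032]
contact_force: [-0.4, -19.1, 18.7]
grip_width: 0.0306
```

```bash
python3 st.py; python3 - <<'E'
from h import *
p=r.grab_frame("side"); cv2.imwrite("pics/s7.png",cv2.resize(p["pixels"][260:400,240:380],None,fx=4,fy=4))
c=cloud(p,np.ones((420,560),bool)); np.save("s7.npy",c)
for l in("tube","stop"):
    q=r.outline_of(p,l)
    if q:
        c=cloud(p,q[0]["mask"]);print(l,np.percentile(c,[1,50,99],axis=0).round(4).tolist())
E
```

```text
15.2 [0.51966988 0.23634558 0.06337746] yyaw 93.01122031115499 [ -0.41928082 -19.09973931  18.72109395] [-3.7054283   0.12981994  0.25719197]
tube [[0.4996, 0.2061, 0.0103], [0.5167, 0.286, 0.0857], [0.5405, 0.3595, 0.0907]]
stop [[0.4907, 0.3822, 0.0183], [0.5109, 0.3943, 0.0629], [0.5326, 0.4133, 0.1128]]
```

View pics/s7.png

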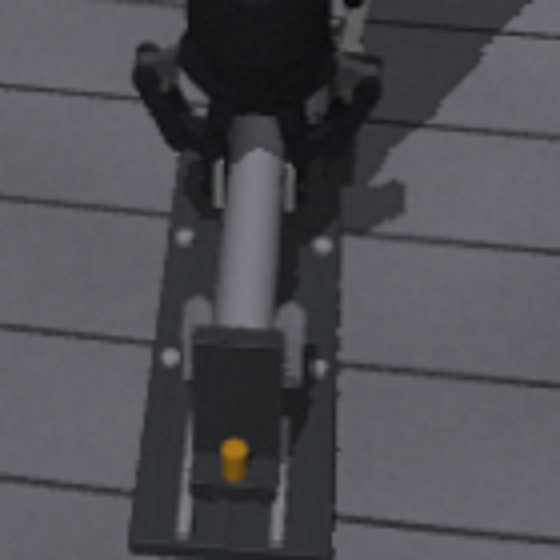

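The tool didn't move along y: Fy is -19 N and Fz has risen to 19 N. That is stick friction or early stop contact. I'll back off and look.

>>> {"name": "play_rows", "arguments": {"plan": [[-1,0.0002,-0.004,0.0005,0],[-1,0.0004,-0.007,0.0005,0],[-1,0.0004,-0.007,0.0005,0]]}}

```text
clock: 15.65
tcp_pos: [0.5196, 0.2363, 0.0636]
orientation: [-0.044, 1.569, 0.044]
contact_force: [6.1, -3.2, 2.2]
grip_width: 0.0307
```

```bash
python3 st.py; python3 - <<'E'
from h import *
p=r.grab_frame("top"); cv2.imwrite("pics/t8.png",cv2.resize(p["pixels"][190:290,100:260],None,fx=5,fy=5,interpolation=cv2.INTER_CUBIC))
for l in("tube","stop"):
    for q in r.outline_of(p,l)[:2]:
        c=cloud(p,q["mask"]);print(l,q["conf"],np.percentile(c,[1,50,99],axis=0).round(4).tolist())
X=[[.512,y,.09] for y in (.365,.375,.38,.385)]; print(((proj(p,X)-[100,190])*5).round())
c=cloud(p,np.ones((420,560),bool)); s=c[(abs(c[:,0]-.512)<.006)&(c[:,1]>.3)&(c[:,1]<.42)]
s=s[s[:,1].argsort()]
for q in s[::2]: print(q.round(4).tolist())
E
```

```text
15.65 [0.51962482 0.23626042 0.06357526] yyaw 93.21280157820134 [ 6.1325963  -3.20854129  2.23901556] [-0.64176029 -1.07457982 -0.04278903]
tube 0.5 [[0.4533, 0.0864, 0.0227], [0.5136, 0.3358, 0.0854], [0.5382, 0.3807, 0.5669]]
stop 0.6 [[0.4876, 0.3779, 0.0225], [0.5067, 0.381, 0.0886], [0.5312, 0.4035, 0.1146]]
[[188. 247.]
 [168. 247.]
 [159. 247.]
 [149. 247.]]
[0.5077, 0.3296, 0.0889]
[0.5082, 0.3358, 0.0853]
[0.51, 0.3371, 0.091]
[0.5083, 0.3386, 0.0847]
[0.5079, 0.3405, 0.0876]
[0.5136, 0.3416, 0.0844]
[0.51, 0.3422, 0.0917]
[0.5164, 0.3445, 0.0839]
[0.5076, 0.3451, 0.09]
[0.5111, 0.347, 0.0834]
[0.5161, 0.3491, 0.0864]
[0.5085, 0.3497, 0.0828]
[0.5151, 0.3499, 0.0931]
[0.5078, 0.3508, 0.0883]
[0.5079, 0.3537, 0.0875]
[0.5161, 0.3544, 0.0864]
[0.5109, 0.357, 0.0855]
[0.5166, 0.3581, 0.0827]
[0.5107, 0.3592, 0.0871]
[0.5084, 0.3598, 0.0843]
[0.5124, 0.3601, 0.0937]
[0.5157, 0.3616, 0.089]
[0.5085, 0.3652, 0.084]
[0.5164, 0.3655, 0.0842]
[0.506, 0.3781, 0.1025]
[0.5086, 0.379, 0.063]
[0.5167, 0.3795, 0.0435]
[0.5088, 0.3797, 0.0411]
[0.5066, 0.3797, 0.0787]
[0.5144, 0.3799, 0.0798]
[0.5119, 0.3801, 0.0786]
[0.5134, 0.3801, 0.106]
[0.5094, 0.3802, 0.0775]
[0.5174, 0.3804, 0.1146]
[0.5067, 0.3805, 0.0571]
[0.5162, 0.3806, 0.1049]
[0.5119, 0.3806, 0.0383]
[0.5161, 0.3808, 0.0676]
[0.5176, 0.3809, 0.0767]
[0.5176, 0.381, 0.095]
[0.5076, 0.3812, 0.1101]
[0.5153, 0.3812, 0.1114]
[0.5153, 0.3815, 0.0926]
[0.514, 0.382, 0.0437]
[0.5177, 0.3836, 0.1128]
[0.5156, 0.3845, 0.1093]
[0.507, 0.385, 0.1144]
[0.5176, 0.386, 0.1132]
[0.5153, 0.3865, 0.1111]
[0.51, 0.3886, 0.1116]
[0.5153, 0.3891, 0.1111]
[0.5098, 0.3905, 0.1137]
[0.5154, 0.3918, 0.1108]
```

View pics/t8.png

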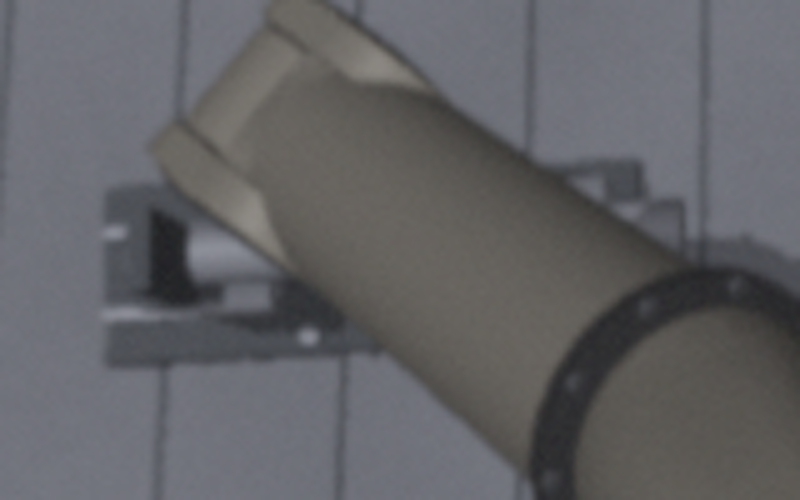

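The top view shows the tube end at column ~188 (y about 0.3655) and the stop face at about 0.380. There is a ~14 mm gap, so friction held it. I'll relieve the side and down loads before sliding.

>>> {"name": "play_rows", "arguments": {"plan": [[-1,0.0006,0,0.0003,0],[-1,0.0006,0,0.0004,0],[-1,0.0005,0.002,0.0005,0],[-1,0.0004,0.004,0.0006,0],[-1,0.0004,0.004,0.0006,0]]}}

```text
clock: 16.3
tcp_pos: [0.5192, 0.2407, 0.0638]
orientation: [-0.045, 1.57, 0.044]
contact_force: [3.3, -2.0, 1.0]
grip_width: 0.0306
```

```bash
python3 st.py
```

```text
16.3 [0.5191512  0.2406993  0.06383358] yyaw 93.25989062452732 [ 3.28029038 -2.00313858  1.0263403 ] [-0.43779533 -0.87676216 -0.0067792 ]
```

>>> {"name": "play_rows", "arguments": {"plan": [[-1,0.0003,0.0015,0,0],[-1,0.0002,0.003,0,0],[-1,0.0001,0.0045,0,0],[-1,0,0.006,0,0],[-1,0,0.006,0,0]]}}

```text
clock: 16.8
tcp_pos: [0.5187, 0.2472, 0.0639]
orientation: [-0.045, 1.57, 0.045]
contact_force: [4.5, -1.8, 0.8]
grip_width: 0.0306
```

```bash
python3 st.py
```

```text
16.8 [0.5187109  0.24721593 0.06394794] yyaw 93.28539347825281 [ 4.47006025 -1.7962498   0.84617809] [-0.34521825 -0.70867207 -0.02884668]
```

>>> {"name": "play_rows", "arguments": {"plan": [[-1,0.0004,0,0,0],[-1,0.0006,0.001,-0.0001,0],[-1,0.0006,0.002,-0.0001,0],[-1,0.0006,0.002,-0.0001,0]]}}

```text
clock: 17.2
tcp_pos: [0.5189, 0.2491, 0.0637]
orientation: [-0.045, 1.571, 0.045]
contact_force: [1.2, -2.3, -0.7]
grip_width: 0.0306
```

```bash
python3 st.py
```

```text
17.2 [0.51892207 0.24909195 0.06367061] yyaw 93.28985635747742 [ 1.16882197 -2.30146709 -0.72250262] [-0.16879247 -0.28866774 -0.03227581]
```

>>> {"name": "play_rows", "arguments": {"plan": [[-1,0.0001,0.0007,-0.0002,0],[-1,0,0.0014,-0.0002,0],[-1,0,0.0014,-0.0002,0]]}}

```text
clock: 17.5
tcp_pos: [0.519, 0.2493, 0.0636]
orientation: [-0.046, 1.571, 0.043]
contact_force: [-0.9, -4.9, 3.3]
grip_width: 0.0309
```

```bash
python3 st.py
```

```text
17.5 [0.51900984 0.24933944 0.06356783] yyaw 93.24976336932724 [-0.88636723 -4.89228619  3.29916981] [-1.01579436  0.1227847   0.01805568]
```

>>> {"name": "play_rows", "arguments": {"plan": [[-1,0,0.0008,0.0003,0],[-1,0,0.0016,0.0004,0],[-1,0,0.0016,0.0004,0],[-1,0,0.0016,0.0004,0]]}}

```text
clock: 17.9
tcp_pos: [0.519, 0.2508, 0.0636]
orientation: [-0.046, 1.572, 0.043]
contact_force: [-1.3, -4.9, 0.1]
grip_width: 0.0308
```

```bash
python3 st.py; python3 - <<'E'
from h import *
p=r.grab_frame("top"); cv2.imwrite("pics/t9.png",cv2.resize(p["pixels"][210:270,110:190],None,fx=9,fy=9,interpolation=cv2.INTER_CUBIC))
c=cloud(p,np.ones((420,560),bool)); s=c[(abs(c[:,0]-.512)<.006)&(c[:,1]>.35)&(c[:,1]<.4)]
s=s[s[:,1].argsort()]
for q in s[::2]: print(q.round(4).tolist())
E
```

```text
17.9 [0.51895731 0.25078009 0.06364739] yyaw 93.24415571776433 [-1.28501172 -4.92600235  0.14378413] [-1.04668365  0.06957442 -0.03852691]
[0.5076, 0.3504, 0.0899]
[0.5079, 0.3536, 0.0879]
[0.5078, 0.356, 0.0886]
[0.5076, 0.3582, 0.0901]
[0.5157, 0.3588, 0.0894]
[0.5131, 0.3614, 0.0891]
[0.5108, 0.3621, 0.0861]
[0.5075, 0.3633, 0.0908]
[0.5159, 0.3645, 0.0879]
[0.5076, 0.3659, 0.0906]
[0.5106, 0.3669, 0.0878]
[0.5106, 0.3695, 0.0879]
[0.5161, 0.3702, 0.0866]
[0.5102, 0.3712, 0.0909]
[0.5132, 0.3721, 0.0885]
[0.5073, 0.3732, 0.0925]
[0.5159, 0.3749, 0.0885]
[0.5077, 0.3766, 0.0901]
[0.5131, 0.3771, 0.0894]
[0.5086, 0.3782, 0.1028]
[0.5117, 0.3794, 0.0994]
[0.5079, 0.3795, 0.0889]
[0.5145, 0.3798, 0.0983]
[0.5134, 0.38, 0.1064]
[0.5083, 0.3801, 0.105]
[0.507, 0.3802, 0.0954]
[0.5174, 0.3804, 0.1147]
[0.5151, 0.381, 0.1123]
[0.5106, 0.3821, 0.1077]
[0.5176, 0.3833, 0.1137]
[0.5076, 0.3836, 0.1105]
[0.5126, 0.386, 0.1122]
[0.5077, 0.3865, 0.1097]
[0.5124, 0.3881, 0.1137]
[0.5154, 0.3891, 0.1109]
[0.5148, 0.3905, 0.1149]
[0.5127, 0.3914, 0.1113]
[0.5104, 0.3919, 0.1092]
```

View pics/t9.png

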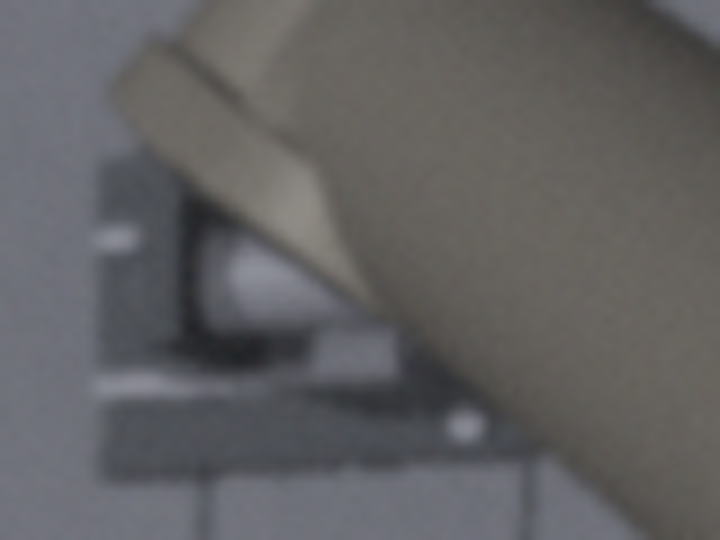

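The tube end is now within a mm or two of the stop, at column ~195-200. I'll continue gently.

>>> {"name": "play_rows", "arguments": {"plan": [[-1,-0.0001,0.0007,0,0],[-1,-0.0001,0.0012,0,0],[-1,-0.0001,0.0012,0,0]]}}

```text
clock: 18.25
tcp_pos: [0.5189, 0.2508, 0.0636]
orientation: [-0.047, 1.572, 0.041]
contact_force: [-1.7, -8.0, 3.1]
grip_width: 0.0305
```

>>> {"name": "play_rows", "arguments": {"plan": [[-1,-0.0002,0.0007,0,0],[-1,-0.0002,0.0012,0,0],[-1,-0.0002,0.0012,0,0]]}}

```text
clock: 18.55
tcp_pos: [0.5189, 0.2508, 0.0636]
orientation: [-0.048, 1.572, 0.039]
contact_force: [-1.1, -10.1, 3.2]
grip_width: 0.0308
```

>>> {"name": "play_rows", "arguments": {"plan": [[-1,0.0001,0,0.0003,0],[-1,0.0001,0,0.0006,0],[-1,0.0001,0,0.0006,0]]}}

```text
clock: 18.85
tcp_pos: [0.5189, 0.2508, 0.0637]
orientation: [-0.047, 1.572, 0.04]
contact_force: [-0.1, -10.6, -0.0]
grip_width: 0.0308
```

```bash
python3 st.py
```

```text
18.85 [0.51892459 0.25081313 0.06368087] yyaw 93.16665008855496 [ -0.11237456 -10.59740034  -0.0119024 ] [-1.8667975  -0.1274207   0.05274669]
```

Fy holds at -10.6 N with almost no down-load and no motion. That is the stop, with about 8 N on it. I'll ease the push and release.

>>> {"name": "play_rows", "arguments": {"plan": [[-1,0,-0.001,0,0],[-1,0,-0.0015,0,0],[-1,0,-0.0015,0,0]]}}

```text
clock: 19.15
tcp_pos: [0.5188, 0.2508, 0.0638]
orientation: [-0.046, 1.572, 0.042]
contact_force: [1.2, -5.8, -3.4]
grip_width: 0.0308
```

>>> {"name": "play_rows", "arguments": {"plan": [[0.0,0,0,0,0],[0.3,0,0,0,0],[0.6,0,0,0,0],[1,0,0,0,0],[1,0,0,0,0],[1,0,0,0,0],[1,0,0,0,0]]}}

```text
clock: 19.85
tcp_pos: [0.5192, 0.2527, 0.0647]
orientation: [-0.045, 1.57, 0.045]
contact_force: [-0.3, 0.6, 1.1]
grip_width: 0.0855
```

```bash
python3 st.py; python3 - <<'E'
from h import *
o=r.get_obs();p=r.grab_frame("wrist");cv2.imwrite("pics/w10.png",p["pixels"])
E
```

```text
19.85 [0.51922759 0.25271758 0.06471655] yyaw 93.27196775383166 [-0.29261717  0.56868477  1.14377079] [ 0.01393236 -0.03190603  0.02050741]
```

View pics/w10.png

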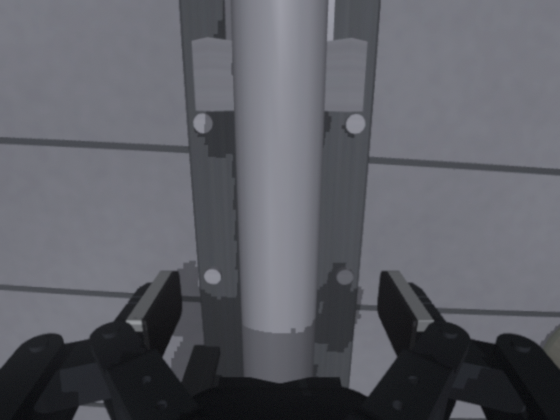

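Released. The tube (column ~279) lies centred between the bolt pairs (203/355, 212/344). Next I rise straight up, clear of the clamp, and look at it.

>>> {"name": "play_rows", "arguments": {"plan": [[1,0,0,0.02,0],[1,0,0,0.06,0],[1,0,0,0.11,0],[1,0,0,0.16,0],[1,0,0,0.21,0],[0.5,0,0,0.25,0],[0,0,-0.01,0.27,-0.15],[-0.5,0,-0.02,0.27,-0.3],[-1,0,-0.03,0.27,-0.45],[-1,0,-0.03,0.27,-0.6]]}}

```text
clock: 20.9
tcp_pos: [0.5195, 0.2209, 0.3349]
orientation: [0.431, 1.526, -0.433]
contact_force: [0.1, 0.6, -0.5]
grip_width: 0.0123
```

```bash
python3 jig.py w11; python3 - <<'E'
from h import *
d=np.load("w11.npz")
for k in d.files:
    if k!="cloud": print(k,np.percentile(d[k],[1,50,99],axis=0).round(4).tolist())
E
ls pics
```

```text
tcp [0.5195 0.2209 0.3349] yyaw 58.40748258569866 F [ 0.11274153  0.64805155 -0.46780049]
tube 0.57 [0.335, 0.0969, 0.6011, 0.5764]
jig 0.69 [0.2673, 0.0, 0.6186, 0.7388]
stop 0.82 [0.2871, 0.0433, 0.3895, 0.1467]
clamp 0.84 [0.4698, 0.5514, 0.5166, 0.7395]
v_low 0.69 [264.992 145.614] [[0.51928566 0.25070586 0.068     ]]
stop 0.97 [194.488  48.216] [[0.51100666 0.37882439 0.074     ]]
jig 0.58 [266.504 143.682] [[0.51550469 0.24581255 0.        ]]
clamp_tip 0.67 [259.112 297.108] [[0.45911055 0.15471621 0.21      ]]
tube [[0.5005, 0.1222, 0.0772], [0.5204, 0.2639, 0.0883], [0.5391, 0.3763, 0.0917]]
jig [[0.4631, 0.1418, 0.0016], [0.5295, 0.2896, 0.0138], [0.5705, 0.4296, 0.1991]]
stop [[0.4901, 0.3768, 0.0135], [0.5163, 0.3808, 0.1118], [0.5342, 0.4178, 0.115]]
clamp [[0.3968, 0.0349, 0.0008], [0.4728, 0.1558, 0.1552], [0.5125, 0.2198, 0.3353]]
s7.png
side0.png
side5.png
t8.png
t9.png
top0.png
w1.png
w10.png
w11.png
w2.png
w3.png
w4.png
w6.png
wrist0.png
wrist5.png
```

View pics/w11.png

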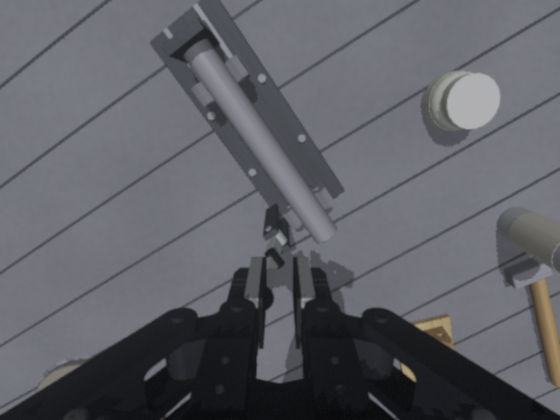

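```bash
python3 - <<'E'
from h import *
obs=[("w3",None,(196,293.5)),("w4",None,(67.5,262)),("w11",None,(259,297))]
import os
A=np.zeros((3,3));b=np.zeros(3);L=[]
for t,_,uv in obs:
    p,o,S=pickle.load(open(t+".pkl","rb")); c,d=ray(p,[uv],o); d=d[0]/np.linalg.norm(d[0]); P=np.eye(3)-np.outer(d,d); A+=P;b+=P@c;L.append((c,P))
X=np.linalg.solve(A,b);print(X,[np.linalg.norm(P@(X-c)) for c,P in L])
h=np.array([.4763,.1552]); print("dist/psi",np.hypot(X[0]-h[0],X[2]-.1),np.arctan2(X[0]-h[0],X[2]-.1))
o=r.get_obs();print(o["joints"])
p,o,S=pickle.load(open("w11.pkl","rb")); c=np.load("w11.npz")["tube"]; c=c[c[:,2]>.08]
from scipy.optimize import least_squares
f=lambda a:(lambda d,w:np.linalg.norm(w-np.outer(w@d,d),axis=1)-.016)((lambda d:d/np.linalg.norm(d))(np.array([a[0],1,a[1]])),c-np.array([a[2],.2477,a[3]]))
s=least_squares(f,[-.05,0,.52,.074],loss="soft_l1",f_scale=.001);print(s.x,np.ptp(c[:,1]))
E
```

```text
[0.45948222 0.15372123 0.21012142] [np.float64(0.0004195765920147992), np.float64(0.0013932332697664202), np.float64(0.0011848117258641182)]
dist/psi 0.11139822716219393 -0.15154938595836617
[-0.05537244  0.26869146 -0.56330631  1.67160719  0.15000624  1.24476461
 -1.19206383]
[-5.48898075e-02 -1.73683479e-04  5.19187759e-01  7.43964816e-02] 0.2605382887549005
```

The tube lies against the stop, axis x = 0.5192, z = 0.074. The ball triangulates to (0.4595, 0.1537, 0.210), 111 mm from the hinge as it should be. I'll go behind the ball with the jaws shut and turned.

>>> {"name": "play_rows", "arguments": {"plan": [[-1,-0.02,-0.01,0,-0.15],[-1,-0.04,-0.025,0,-0.3],[-1,-0.06,-0.04,0,-0.45],[-1,-0.08,-0.055,0,-0.6],[-1,-0.095,-0.067,0,-0.75],[-1,-0.095,-0.067,0,-0.9],[-1,-0.095,-0.067,0,-0.963],[-1,-0.095,-0.067,0,-0.963]]}}

```text
clock: 22.15
tcp_pos: [0.4241, 0.1557, 0.3348]
orientation: [1.161, 1.239, -1.161]
contact_force: [-0.0, -0.1, -0.4]
grip_width: 0.0
```

```bash
python3 st.py; python3 -c "
from h import *
print(r.get_obs()['joints'])"
```

```text
22.15 [0.42414536 0.1556755  0.33483685] yyaw 3.7412238524195205 [-0.02816909 -0.10767601 -0.41840038] [-0.02484568 -0.03585632  0.04727532]
[-0.02406984  0.04439207 -0.4756181   1.90817769  0.02212335  1.19371099
 -2.01292725]
```

Descend behind the ball.

>>> {"name": "play_rows", "arguments": {"plan": [[-1,0,-0.001,-0.04,0],[-1,0,-0.002,-0.08,0],[-1,0,-0.002,-0.11,0],[-1,0,-0.002,-0.13,0],[-1,0,-0.002,-0.13,0]]}}

```text
clock: 22.65
tcp_pos: [0.4225, 0.153, 0.2022]
orientation: [1.156, 1.243, -1.164]
contact_force: [-0.1, -0.4, -0.3]
grip_width: -0.0
```

```bash
python3 st.py; python3 -c "
from h import *
p=r.grab_frame('side'); cv2.imwrite('pics/s12.png',cv2.resize(p['pixels'][170:330,250:410],None,fx=3.5,fy=3.5))
p=r.grab_frame('wrist'); cv2.imwrite('pics/w12.png',p['pixels'])"
```

```text
22.65 [0.42249717 0.15297516 0.20220385] yyaw 3.8694414594674016 [-0.10692892 -0.36313484 -0.32149077] [-0.01600063  0.01358811 -0.0143188 ]
```

View pics/s12.png

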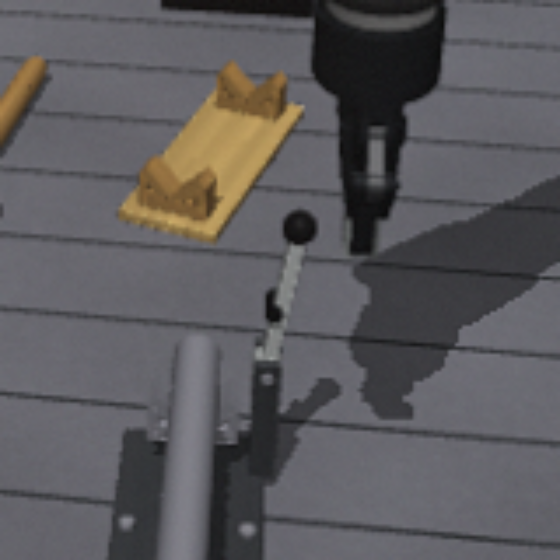

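View pics/w12.png

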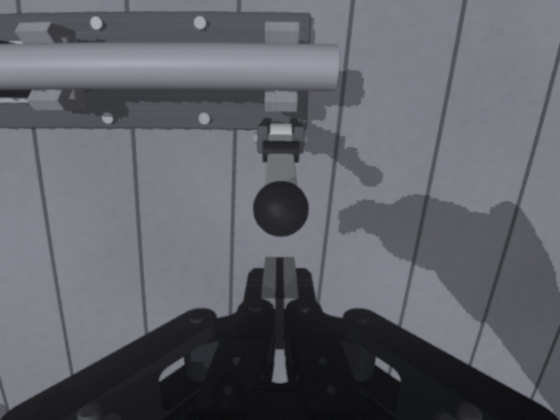

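Fingers and ball are both at column 280, so they are aligned. I'll push towards +x along the clamp's arc.

>>> {"name": "play_rows", "arguments": {"plan": [[-1,0.01,0.0005,0,0],[-1,0.017,0.001,0,0],[-1,0.024,0.0013,0,0],[-1,0.032,0.0018,0,0],[-1,0.041,0.0023,0,0],[-1,0.05,0.0028,0.001,0],[-1,0.06,0.0033,0.002,0],[-1,0.068,0.0037,0.003,0],[-1,0.068,0.0037,0.003,0]]}}

```text
clock: 23.65
tcp_pos: [0.4937, 0.1574, 0.2077]
orientation: [1.163, 1.239, -1.161]
contact_force: [0.4, -0.3, -0.1]
grip_width: 0.0003
```

```bash
python3 st.py; python3 -c "
from h import *
p=r.grab_frame('side'); cv2.imwrite('pics/s13.png',cv2.resize(p['pixels'][170:330,250:410],None,fx=3.5,fy=3.5))"
```

```text
23.65 [0.49368693 0.15735686 0.20769674] yyaw 3.671824222178255 [ 0.3543388  -0.30829015 -0.05343983] [0.02898551 0.06074274 0.05975892]
```

View pics/s13.png

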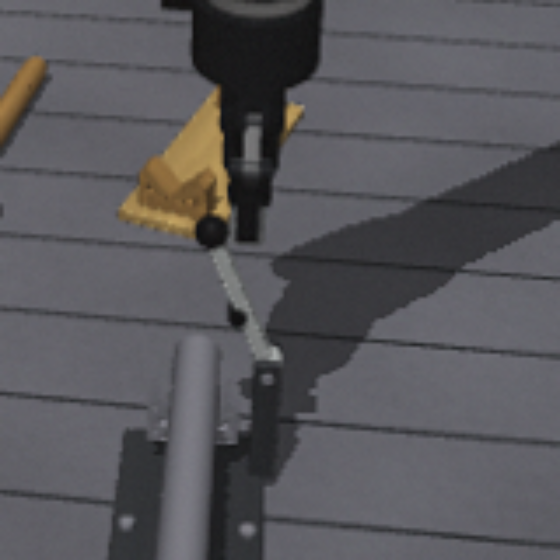

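>>> {"name": "play_rows", "arguments": {"plan": [[-1,0.012,0.0005,0,0],[-1,0.022,0.001,-0.003,0],[-1,0.032,0.0016,-0.006,0],[-1,0.042,0.0022,-0.011,0],[-1,0.052,0.0028,-0.018,0],[-1,0.061,0.0032,-0.0257,0],[-1,0.069,0.0036,-0.034,0],[-1,0.076,0.004,-0.0425,0],[-1,0.076,0.004,-0.0425,0]]}}

```text
clock: 24.6
tcp_pos: [0.5689, 0.1611, 0.1638]
orientation: [1.161, 1.239, -1.162]
contact_force: [0.1, -0.6, 0.6]
grip_width: 0.0
```

```bash
python3 st.py; python3 -c "
from h import *
p=r.grab_frame('side'); cv2.imwrite('pics/s14.png',cv2.resize(p['pixels'][170:330,250:410],None,fx=3.5,fy=3.5))"
```

```text
24.6 [0.56892897 0.16113836 0.16376745] yyaw 3.6874711106955593 [ 0.1347345  -0.63573009  0.59423729] [-0.01418161  0.00251363 -0.01675027]
```

View pics/s14.png

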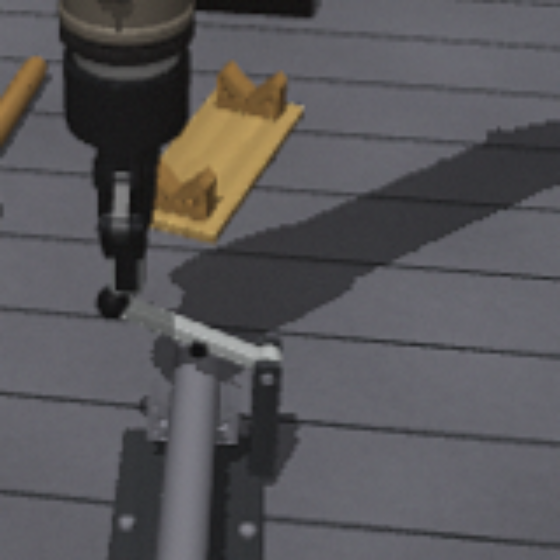

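The arm is well over, with ball at (112, 302) and fingertip on its bar end. I'll press down in small steps.

>>> {"name": "play_rows", "arguments": {"plan": [[-1,0.005,0.0003,-0.006,0],[-1,0.009,0.0005,-0.013,0],[-1,0.012,0.0006,-0.02,0],[-1,0.014,0.0007,-0.027,0],[-1,0.015,0.0008,-0.033,0],[-1,0.015,0.0008,-0.033,0]]}}

```text
clock: 25.25
tcp_pos: [0.583, 0.1619, 0.1312]
orientation: [1.161, 1.24, -1.162]
contact_force: [-0.2, 0.3, -0.0]
grip_width: 0.0
```

```bash
python3 st.py; python3 -c "
from h import *
p=r.grab_frame('side'); cv2.imwrite('pics/s15.png',cv2.resize(p['pixels'][200:320,250:370],None,fx=4.5,fy=4.5))"
```

```text
25.25 [0.58304427 0.16187177 0.1311935 ] yyaw 3.7035591333262294 [-0.24398562  0.26265848 -0.04430334] [ 0.01229211 -0.00140494 -0.05241737]
```

View pics/s15.png

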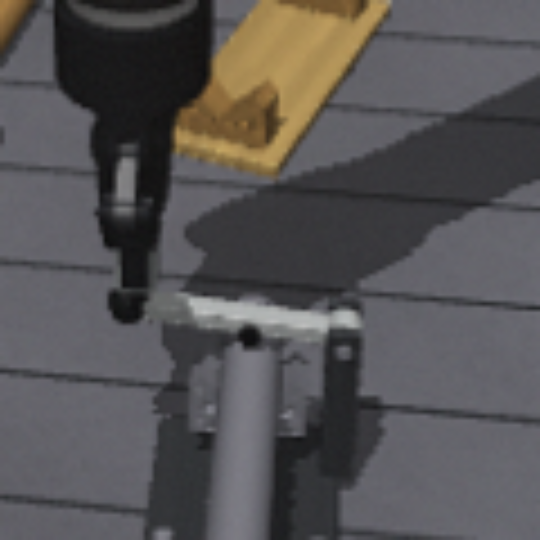

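>>> {"name": "play_rows", "arguments": {"plan": [[-1,0.001,0,-0.003,0],[-1,0.001,0,-0.006,0],[-1,0.001,0,-0.006,0]]}}

```text
clock: 25.6
tcp_pos: [0.5843, 0.1621, 0.126]
orientation: [1.161, 1.239, -1.161]
contact_force: [0.3, 0.7, 0.5]
grip_width: -0.0001
```

>>> {"name": "play_rows", "arguments": {"plan": [[-1,0,0,-0.001,0],[-1,0,0,-0.002,0],[-1,0,0,-0.002,0]]}}

```text
clock: 25.9
tcp_pos: [0.5844, 0.1621, 0.1243]
orientation: [1.162, 1.239, -1.161]
contact_force: [0.7, 0.3, -0.1]
grip_width: 0.0001
```

>>> {"name": "play_rows", "arguments": {"plan": [[-1,0,0,-0.001,0],[-1,0,0,-0.002,0],[-1,0,0,-0.002,0]]}}

```text
clock: 26.2
tcp_pos: [0.5844, 0.1622, 0.1222]
orientation: [1.162, 1.239, -1.161]
contact_force: [1.1, 0.1, 0.7]
grip_width: 0.0002
```

>>> {"name": "play_rows", "arguments": {"plan": [[-1,0,0,-0.001,0],[-1,0,0,-0.0015,0],[-1,0,0,-0.0015,0]]}}

```text
clock: 26.5
tcp_pos: [0.5842, 0.1622, 0.1206]
orientation: [1.161, 1.239, -1.161]
contact_force: [0.4, -0.7, 2.3]
grip_width: -0.0
```

>>> {"name": "play_rows", "arguments": {"plan": [[-1,0,0,-0.0007,0],[-1,0,0,-0.001,0],[-1,0,0,-0.001,0]]}}

```text
clock: 26.8
tcp_pos: [0.5842, 0.1622, 0.1197]
orientation: [1.161, 1.239, -1.161]
contact_force: [0.9, 0.4, 1.3]
grip_width: 0.0002
```

>>> {"name": "play_rows", "arguments": {"plan": [[-1,0,0,-0.0007,0],[-1,0,0,-0.0012,0],[-1,0,0,-0.0012,0]]}}

```text
clock: 27.1
tcp_pos: [0.5842, 0.1622, 0.1184]
orientation: [1.161, 1.239, -1.161]
contact_force: [0.5, 0.8, 0.9]
grip_width: -0.0001
```

```bash
python3 st.py; python3 -c "
from h import *
p=r.grab_frame('side'); cv2.imwrite('pics/s16.png',cv2.resize(p['pixels'][200:320,250:370],None,fx=4.5,fy=4.5))"
```

```text
27.1 [0.58418945 0.16217308 0.11839843] yyaw 3.71570035697613 [0.47593377 0.76382366 0.88822433] [-0.00315985 -0.1684509  -0.00701266]
```

View pics/s16.png

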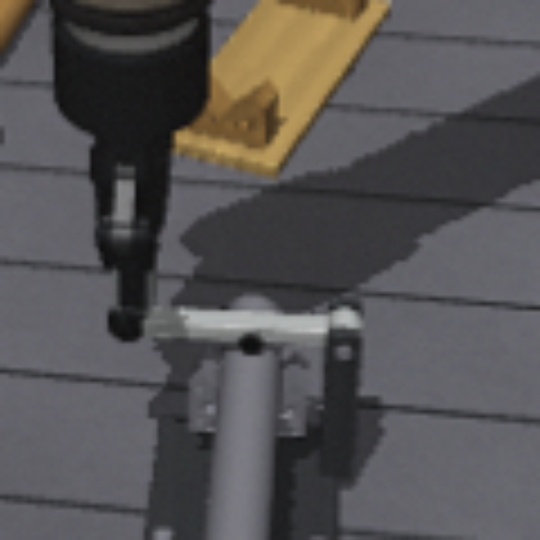

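>>> {"name": "play_rows", "arguments": {"plan": [[-1,0,0,-0.0007,0],[-1,0,0,-0.0014,0],[-1,0,0,-0.0014,0]]}}

```text
clock: 27.45
tcp_pos: [0.5843, 0.1622, 0.1174]
orientation: [1.161, 1.239, -1.161]
contact_force: [-0.1, -0.3, 3.6]
grip_width: -0.0003
```

>>> {"name": "play_rows", "arguments": {"plan": [[-1,0,0,-0.0007,0],[-1,0,0,-0.001,0],[-1,0,0,-0.001,0]]}}

```text
clock: 27.75
tcp_pos: [0.5844, 0.1622, 0.1169]
orientation: [1.162, 1.239, -1.161]
contact_force: [-1.3, -1.2, 8.3]
grip_width: 0.0003
```

>>> {"name": "play_rows", "arguments": {"plan": [[-1,0,0,-0.0003,0],[-1,0,0,-0.0003,0],[-1,0,0,-0.0003,0],[-1,0,0,-0.0003,0]]}}

```text
clock: 28.15
tcp_pos: [0.5844, 0.1622, 0.1168]
orientation: [1.162, 1.239, -1.161]
contact_force: [-2.4, -1.1, 10.1]
grip_width: -0.0
```

```bash
python3 st.py
```

```text
28.15 [0.58441616 0.16222959 0.11675801] yyaw 3.7073885362909937 [-2.43547375 -1.1307103  10.07490526] [-0.23107732  0.36219493  0.01961536]
```

About 10 N at the tip gives an estimated 15-20 N at the pad. Held for 0.4 s. I'll lift off gently and check.

>>> {"name": "play_rows", "arguments": {"plan": [[-1,0,0,0.002,0],[-1,0,0,0.006,0],[-1,0,0,0.02,0],[-1,0,0,0.05,0],[-1,0.01,0,0.1,0],[-1,0.03,0,0.15,0],[-1,0.04,0,0.18,0],[-1,0.04,0,0.18,0]]}}

```text
clock: 28.95
tcp_pos: [0.6278, 0.163, 0.3027]
orientation: [1.169, 1.233, -1.153]
contact_force: [-0.1, 1.1, -0.1]
grip_width: 0.0001
```

```bash
python3 jig.py w17; python3 -c "
from h import *
from scipy.optimize import least_squares
p=r.grab_frame('side'); cv2.imwrite('pics/s17.png',cv2.resize(p['pixels'][200:360,240:400],None,fx=3.5,fy=3.5))
p,o,S=pickle.load(open('w17.pkl','rb'));d=np.load('w17.npz')
c=d['tube'];c=c[(c[:,2]>.075)&(c[:,2]<.097)];c=c[(c[:,1]>.18)]
f=lambda a:(lambda d,w:np.linalg.norm(w-np.outer(w@d,d),axis=1)-.016)((lambda d:d/np.linalg.norm(d))(np.array([a[0],1,a[1]])),c-np.array([a[2],.2477,a[3]]))
s=least_squares(f,[-.05,0,.52,.074],loss='soft_l1',f_scale=.001);print(s.x,np.percentile(c[:,1],[.5,99.5]))
k=d['clamp'];print(np.percentile(k,[2,50,98],axis=0).round(4).tolist())
R,t=pose(p,o)
"
```

```text
tcp [0.6278 0.163  0.3027] yyaw 3.6429292358016205 F [-0.07808662  1.05741539 -0.06645219]
tube 0.8 [0.1562, 0.5921, 0.5523, 0.6619]
jig 0.74 [0.1084, 0.4848, 0.5336, 0.7017]
stop 0.61 [0.1102, 0.5469, 0.2005, 0.6976]
clamp 0.78 [0.4771, 0.4967, 0.5179, 0.6088]
v_low 0.83 [198.184 258.09 ] [[0.52156215 0.25288471 0.068     ]]
stop 0.85 [ 91.    262.794] [[0.50910878 0.38057064 0.074     ]]
jig 0.77 [212.8   237.804] [[0.52042667 0.24816094 0.        ]]
clamp_tip 0.69 [274.4   216.804] [[0.62724437 0.16562121 0.21      ]]
[-0.04965463 -0.0006282   0.51875376  0.07439385] [0.18147982 0.37688016]
[[0.5482, 0.1522, 0.0725], [0.5768, 0.1606, 0.1056], [0.5975, 0.1704, 0.1111]]
```

View pics/s17.png

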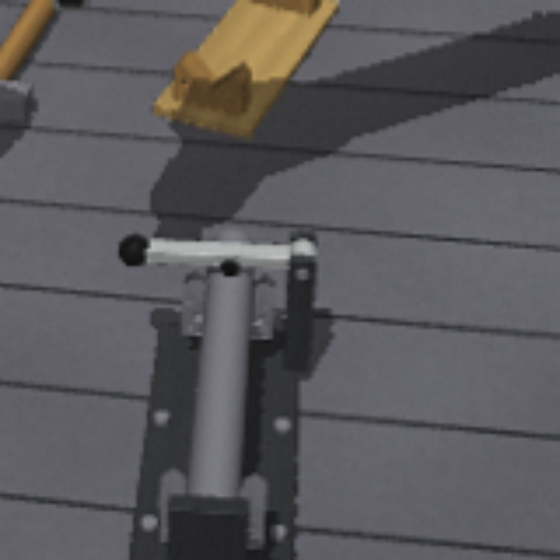

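View pics/w17.png

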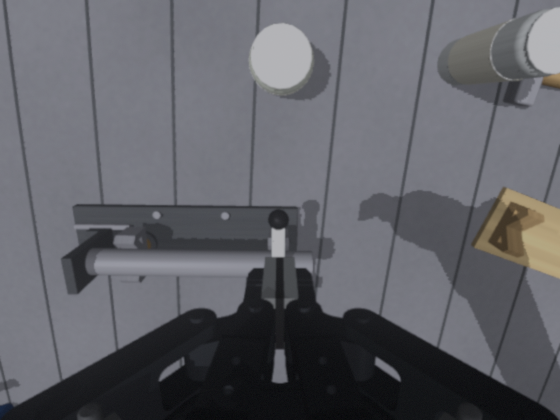

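The side view shows the clamp level across the tube, pad at (230, 268), with the tube between the blocks and against the stop. The wrist view shows the tube end at the stop (column ~90). The fit gives axis x 0.5188, z 0.0744. The arm touches nothing and the bystanders look undisturbed, so I'm handing in.

```bash
python3 -c "
from h import *
print(r.hand_in()); print(r.get_obs()['clock'])"
```

```text
the job is handed in; nothing more can be done
None
the job is handed in; nothing more can be done
```

I gripped the tube at its middle and bedded it in the Vs. I then slid it to the end stop, released it and pressed the clamp down on it, handing in at about 29 s.

**What the checks showed**
- **Bedding:** the vertical reaction was about 12 N with almost no side force, and sideways commands barely moved the tool.
- **End stop:** about 8 N of push remained with almost no down-load, so the tube was on the stop and not just held by friction.
- **Clamp:** I pressed with about 10 N at the ball, which works out to roughly 15–20 N at the pad, held for over 0.4 s. The clamp angle worked out at about 1.85 rad.
- **Final pictures:** the tube lies in both Vs with its axis 74.4 mm above the table. Its line is within about 0.6 mm of the V centre line, its end is at the stop, and the pad rests on it. The can and jar look undisturbed; the hammer was only partly in view. The arm was well clear.

**What went wrong or disagreed**
- The first slide stuck by friction, with about 19 N building up along the jig and about 21 N down. I backed off, lightened the press and repeated it.
- The cameras' estimates of the stop face differ by about 2 mm (0.378 against 0.380 m), so I confirmed contact by force.
- I could not measure the force left in the pad after lifting off. It rests on the hinge being stiff.

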